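# Clear the carton and flip the parts case open

## Task

Working only with the outside of the closed fingers or the fingertips, first slide the brown carton that blocks the yellow-lidded parts case sideways along the table, to either side, until it no longer stands in front of that case. Then catch the yellow lid under its overhanging front edge and flip it up and back past upright, so that it rests fully open by its own weight. Work gently, do not grip, lift or tip the carton, leave the red-lidded case shut, and do not disturb the other things.

Things in the scene. Friction and masses are not known exactly. Their poses are not given: they have to be found in the camera images.
- yellow_case: grey open parts case with a yellow hinged lid, fixed to the table, 130 mm deep (its x) x 140 mm wide (its y) x 85 mm high, walls 5 mm. Origin: centre of its underside on the table. Its front faces its -x (roughly the robot), the hinge is along the rear (+x) top edge, z up
- yellow_lid (a joint): hinge of the yellow lid. 0 shut; grows as the front edge swings up and back; about 1.57 with the lid standing upright, 1.95 at its stop, fully open, leaning back past upright. No latch and no spring: below upright it falls shut by its own weight (0.14 to 0.28 kg), beyond it falls open. rad
- yellow_lid_hinge (a point): on the hinge line of the yellow lid, mid-width, at the lid's underside: 65 mm behind the case's centre, 85 mm above the table. Turns with the lid; when the lid is shut its axes are the case's
- yellow_lid_lip (a point): middle of the lower front edge of the yellow lid, 162 mm from the hinge; moves with the lid. The lid is a flat plate 8 mm thick and 140 mm wide; it overhangs the case's front wall by 32 mm over the full width, so fingertips can come under it from in front. Shut, its underside is 85 mm above the table
- red_case: identical grey case with a red lid, fixed; stays shut. Origin and axes as for the yellow case. The two may change places, left and right
- red_lid (a joint): hinge of the red lid. 0 shut. rad
- carton: loose taped brown cardboard carton, 68 x 68 mm and 75 mm high, 0.18 to 0.35 kg, standing close before the yellow case at about mid-width. Origin: centre of its underside, z up, sides along its x and y. Slides upright when pushed below about mid-height
- tape_roll: bystander: orange tape roll lying flat, 84 mm across, 45 mm high. Origin: centre of its underside
- screw_jar: bystander: round whitish jar with black cap, 60 mm across, 85 mm high, standing behind and between the cases. Origin: centre of its underside
- screwdriver: bystander: screwdriver lying on the table, right of the robot. Its x axis runs along it, handle to -x
- white_box: bystander: white box 100 x 70 x 60 mm at the left. Origin: centre of its underside
- red_box: bystander: flat red box 120 x 80 x 40 mm at the right. Origin: centre of its underside
There are look-alikes about, which are no part of the job. What is shaped like the red_case but pink or turquoise is not meant. Of the things that look like the carton, the smaller one is meant.

How it is judged (in metres and radians):
On the way, in this order (a step that is already met when the one before it is completed fails the run):
1. the carton has been slid out from in front of the yellow case, upright, with the yellow lid still shut ((y of carton in the frame of yellow_case above 0.09 m or y of carton in the frame of yellow_case below -0.09 m) and angle between carton's own z axis and vertical below 0.15 rad and height (world z) of carton below 0.006 m and value of joint yellow_lid below 0.1 rad), for 0.2 s.
2. the yellow lid has been flipped past upright and rests open (value of joint yellow_lid above 1.8 rad), for 0.2 s.
At the end, for the whole second after the job is handed in: the yellow lid is at rest past upright (joint over 1.8 rad); the carton stands upright on the table at rest, its centre more than 90 mm to one side of the yellow case's centre line; the red lid is shut (under 0.05 rad) (value of joint yellow_lid above 1.8 rad and velocity of joint yellow_lid between -0.05 and 0.05 rad/s and (y of carton in the frame of yellow_case above 0.09 m or y of carton in the frame of yellow_case below -0.09 m) and angle between carton's own z axis and vertical below 0.15 rad and height (world z) of carton below 0.006 m and linear speed of carton below 0.02 m/s and value of joint red_lid below 0.05 rad); the robot touches nothing.
It fails at once if the carton was lifted off the table (height (world z) of carton above 0.015 m).
It fails at once if the carton was tipped (over 0.35 rad) (angle between carton's own z axis and vertical above 0.35 rad).
It fails at once if the carton, the yellow case or its lid was gripped or pushed with over 30 N (contact force between the fingers and carton above 30 N or contact force between the fingers and yellow_case above 30 N).
It fails at once if the red lid was raised (over 0.1 rad) (value of joint red_lid above 0.1 rad).
It fails at once if the tape roll, jar, screwdriver, white box or red box was moved (over 20 mm) (distance of any of tape_roll, screw_jar, screwdriver, white_box, red_box from where it was at the start of the episode above 0.02 m).
It also fails if it takes over 51 s, if anything falls off the work surface, if the arm or the gripper's body presses on something with over 40 N, if the wrist force passes 120 N, or if a joint passes its speed limit or range.

## Robot

A 6-joint arm with a two-finger parallel gripper is mounted at the origin on the work surface. World frame = base frame: x ahead of the robot, y to its left, z up, the work surface at z = 0. Lengths are in mm, angles in degrees, forces in N, time in s.
With the tool pointing down it reaches from about 300 to 850 mm from the base axis. Payload 4.2 kg.
Tool frame: the origin (TCP) lies on the mounting face of the last link; the fingertips stand 191 mm ahead of it and the grasp point (between the pads) lies 172 mm ahead of it; z points along the fingers, y is the direction in which the jaws open and shut (so a half turn about z gives the same grasp; the last joint's range is limited). The gripper opens to 91 mm and grips with 3 to 60 N. Pads are 32 mm wide; open, the fingers measure 118 mm over their backs; the gripper's body (76 mm by 178 mm) begins 60 mm behind the grasp point.
Start: joints at [75.63, 18.312, 89.639, -0, 72.044, -1.146], TCP at [131.532, 559.752, 404.776] pointing down, gripper open.
Joint ranges: [-177.97, 177.97], [-48.28, 115.42], [12.27, 149.76], [-77.06, 257.06], [2.81, 150.46], [-146.56, 146.56]. Speed limits (degrees/s): [147.25, 147.25, 180, 180, 180, 180].

## Interface

Orientations are given as [roll, pitch, yaw] about the fixed x, y, z axes, in that order (R = Rz(yaw) Ry(pitch) Rx(roll)).
In Python, from workcell import env gives the robot as it stands.
- The arm moves only by the shell command python3 -m handwheel 'ROWS' [FORCE]. ROWS is JSON, a list of rows, each an object with "gripper": the opening in per cent of the stroke, from 0 (shut) to 100 (fully open); "travel": the shift along the tool's x, y, z in m, a list of three; "twist": the turn about the tool's z in rad. In form: [{"gripper": gripper, "travel": [x, y, z], "twist": twist}, ...]. A call has 1 to 5 rows; each row shifts and turns the commanded pose from where the row before left it, along the tool's axes as they then stand; what a row does not reach is not made up. A row lasts 1/12 s, in which the tool goes at most 41.7 mm and 7.16 degrees, less where a joint would pass 70% of its speed; a pose out of reach is approached as far as the arm can. A call with a gripper value outside its range is refused whole. The fingers move at their own pace and stop on an object; FORCE is the grip in N (left out, the last holds). Time passes only in rows, so rows that do not move let the fingers close. It gives the time, the measured TCP pose, the force and the opening at its end, in the units of the state.
- env.state(): the state, without advancing time (a new reading comes with each control period).
- env.grab_frame(name): name is "scene" or "top" or "wrist"; returns a dict with "frame" (384x512x3 uint8, red, green, blue), "intrinsics" (3x3 intrinsics, pixels), "k1" (the pictures are not rectified: a ray, as slopes to the right and down, at radius r is drawn at 1 + k1 r^2 times it, then the intrinsics apply), "extrinsics" (4x4, takes a point from camera to world coordinates). Camera axes: x right, y down, z forward; pixel columns grow to the right and rows downward; lengths in mm; the calibration is good to about 2 mm. A picture is of the moment at which its call begins. There is no depth.
- env.job_done(): hands the job in, once; it reports no verdict.
Trained networks look in the newest picture that a camera, given by its name, has taken for a name from the list of things; names that differ only in an ending like _2 or _b are one class to them, and where a whole thing is asked for, a point or a joint stands for the part that bears it (a point fixed in the world has none). Each returns a list of dicts, best first, with "confidence" (0 to 1); they miss things now and then, are a little off and sometimes report something else, mostly with a low value. They report only what shows in the picture. A call takes as long as a camera call. They do not tell look-alikes from the thing itself.
- env.trace(camera, thing): "pixels" (384x512 bool, what is visible of it) and "uv" ([column, row] in pixels, amid what is visible of it).
- env.pinpoint(camera, thing): "uv" ([column, row] in pixels: a listed point, or the origin of a listed thing).
The state is a dict: "time_s": time; "qpos": joint angles; "qvel": joint speeds; "effort": joint torques, N m; "ee_pos": TCP position; "ee_rot": TCP orientation; "force": force on the tool from outside, world axes, zero at the start; "torque": the same for the moment, N m; "gripper_width": finger opening in mm.
Only numpy, scipy, OpenCV 4.12 (cv2) and the standard library are available. Lean on these libraries where they do the work, as an engineer would, in place of code of your own. Each camera call takes 0.05 s, during which the arm holds its last target. There are 200 camera calls.

## Working session

There is one attempt and no reset: what is moved stays moved. The work goes in short steps, Python scripts to look and compute and a shell command to move; the robot and the scene stay as the last step left them, time stands still between calls to the robot, and variables do not carry over. Pictures are saved under pics/ and viewed, about 8 in all and at most 12, crops included, and the job is handed in when it is done.

```bash
mkdir -p pics; ls
cat > h.py <<'E'
import numpy as np, cv2
from workcell import env
def ray(f,uv):
    K=np.array(f["intrinsics"]);T=np.array(f["extrinsics"])
    D=np.array([f["k1"],0,0,0,0],float)
    p=cv2.undistortPoints(np.array([[uv]],float),K,D)[0,0]
    return T[:3,3],T[:3,:3]@np.array([p[0],p[1],1.])
def onz(f,uv,z):
    o,d=ray(f,uv); return o+d*(z-o[2])/d[2]
def proj(f,P):
    T=np.linalg.inv(np.array(f["extrinsics"]));
    D=np.array([f["k1"],0,0,0,0],float)
    P=np.atleast_2d(np.array(P,float))
    return cv2.projectPoints(P,cv2.Rodrigues(T[:3,:3])[0],T[:3,3],np.array(f["intrinsics"],float),D)[0][:,0]
def save(f,n): cv2.imwrite("pics/"+n,f["frame"][:,:,::-1])
E
python3 - <<'E'
from h import *
ims=[]
for c in ["scene","top"]:
    f=env.grab_frame(c); ims.append(f["frame"])
    print(c,np.array(f["extrinsics"])[:3,3].round(),f["k1"])
    for t,z in [("yellow_case",0),("yellow_lid_lip",85),("yellow_lid_hinge",85),("red_case",0),("carton",0),("tape_roll",0),("screw_jar",0),("screwdriver",0),("white_box",0),("red_box",0)]:
        for r in env.pinpoint(c,t): print(t,np.round(r["uv"]),round(r["confidence"],2),onz(f,r["uv"],z).round())
im=np.vstack(ims)[:,:,::-1]
cv2.imwrite("pics/a.png",cv2.resize(np.hstack(ims)[:,:,::-1],(800,300)))
save({"frame":ims[1]},"top.png"); save({"frame":ims[0]},"scene.png")
s=env.state();print(s["ee_pos"],s["ee_rot"],s["gripper_width"])
E
```

```text
pics
scene [1205. -250. 1096.] -0.1389952212831439
yellow_case [202. 259.] 0.6 [ 649. -197.    0.]
yellow_lid_lip [198. 217.] 0.61 [ 556. -175.   85.]
yellow_lid_hinge [202. 270.] 0.76 [ 724. -209.   85.]
red_case [270. 175.] 0.68 [420. 109.   0.]
red_case [311. 224.] 0.62 [644. 162.   0.]
red_case [191. 177.] 0.58 [ 337. -148.    0.]
carton [208. 217.] 0.7 [ 512. -138.    0.]
carton [138. 239.] 0.61 [ 515. -368.    0.]
carton [387. 179.] 0.6 [569. 487.   0.]
tape_roll [321. 137.] 0.66 [316. 355.   0.]
tape_roll [385. 179.] 0.56 [569. 481.   0.]
screw_jar [274. 263.] 0.68 [732.   1.   0.]
screwdriver [117. 187.] 0.7 [ 291. -398.    0.]
white_box [386. 178.] 0.94 [565. 489.   0.]
white_box [194. 216.] 0.66 [ 492. -181.    0.]
red_box [ 89. 276.] 0.81 [ 592. -532.    0.]
top [ 160.  -23. 1755.] -0.1745662733403026
yellow_case [302. 163.] 0.91 [ 651. -204.    0.]
yellow_case [160. 252.] 0.22 [296. 361.   0.]
yellow_lid_lip [295. 182.] 0.65 [ 554. -167.   85.]
yellow_lid_hinge [305. 141.] 0.68 [ 718. -212.   85.]
yellow_lid_hinge [381. 174.] 0.45 [ 582. -502.   85.]
red_case [225. 224.] 0.97 [408. 106.   0.]
red_case [211. 165.] 0.66 [646. 165.   0.]
red_case [289. 238.] 0.59 [ 348. -144.    0.]
red_case [132. 186.] 0.38 [566. 485.   0.]
red_case [382. 174.] 0.29 [ 603. -532.    0.]
carton [345. 196.] 0.87 [ 513. -373.    0.]
carton [293. 196.] 0.55 [ 514. -165.    0.]
tape_roll [159. 250.] 0.68 [307. 365.   0.]
screw_jar [251. 142.] 0.5 [741.   1.   0.]
screwdriver [359. 255.] 0.53 [ 277. -418.    0.]
white_box [136. 186.] 0.9 [565. 470.   0.]
white_box [293. 195.] 0.68 [ 520. -163.    0.]
white_box [381. 174.] 0.53 [ 605. -529.    0.]
red_box [383. 174.] 0.86 [ 603. -535.    0.]
[131.51660424 559.74864507 404.79507262] [ 1.79992823e+02 -8.85672113e-04  1.66777812e+02] 91.52233395011335
```

View pics/top.png

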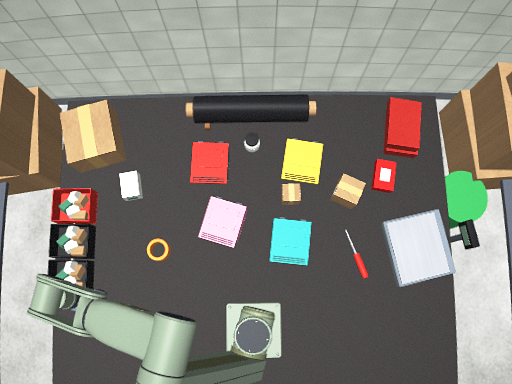

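View pics/scene.png

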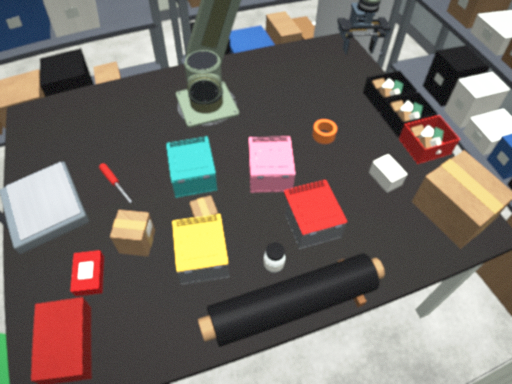

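Two things look like the carton: the small one at top (291,193) and the bigger one at (349,190). The small one fits because it stands right in front of the yellow case. I'll confirm that in a crop and fit outlines.

Run:
```python
from h import *
f=env.grab_frame("top"); im=f["frame"][:,:,::-1]
cv2.imwrite("pics/crop.png",cv2.resize(im[125:275,190:400],None,fx=3.8,fy=3.8,interpolation=cv2.INTER_CUBIC))
hsv=cv2.cvtColor(f["frame"],cv2.COLOR_RGB2HSV)
def rect(m,z,n):
    cs=cv2.findContours(m.astype(np.uint8),0,2)[0]; c=max(cs,key=cv2.contourArea)
    P=np.array([onz(f,p[0].astype(float),z)[:2] for p in c],np.float32)
    print(n,z,[np.round(a,1) for a in cv2.minAreaRect(P)])
y=(hsv[...,0]>25)&(hsv[...,0]<35)&(hsv[...,1]>150)&(hsv[...,2]>150); rect(y,93,"ylid")
c=(hsv[...,0]>8)&(hsv[...,0]<24)&(hsv[...,1]>50)&(hsv[...,2]>90); 
a=c.copy();a[:,:275]=0;a[:,310:]=0;a[:180]=0;a[210:]=0; rect(a,75,"small")
b=c.copy();b[:,:325]=0;b[:,372:]=0;b[:170]=0;b[212:]=0; rect(b,100,"big");rect(b,75,"big")
```

```text
ylid 93 [array([ 562.4, -220.4]), array([24.5, 10. ]), np.float64(19.4)]
small 75 [array([ 510.7, -149.3]), array([73.2, 81.8]), np.float64(89.3)]
big 100 [array([ 512.3, -365.2]), array([103.4, 117.6]), np.float64(64.7)]
big 75 [array([ 517.6, -370.3]), array([105. , 119.4]), np.float64(64.7)]
```

View pics/crop.png

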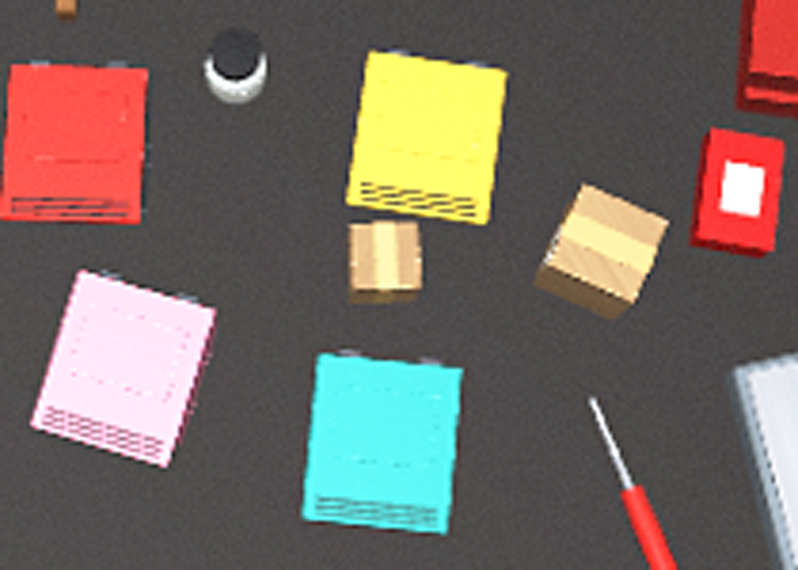

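The crop confirms it: small carton at crop (385,257), right in front of the yellow lid. The larger one at (605,245) is clear of it. Next I'll get the poses from the crop corners.

Run:
```python
from h import *
f=env.grab_frame("top")
def q(c,z,n):
    P=np.array([onz(f,(190+(u+.5)/3.8-.5,125+(v+.5)/3.8-.5),z)[:2] for u,v in c])
    print(n,P.round().tolist(),"mean",P.mean(0).round(),"edges",[round(float(np.linalg.norm(P[i]-P[(i+1)%4]))) for i in range(4)])
    return P
P=q([(369,50),(507,70),(488,223),(346,203)],93,"ylid")
d=(P[0]+P[1]-P[2]-P[3])/2; e=(P[0]-P[1]+P[3]-P[2])/2
print("yaw",np.degrees(np.arctan2(d[1],d[0])),np.degrees(np.arctan2(-e[0],e[1])))
yaw=np.arctan2(d[1],d[0]);x=np.array([np.cos(yaw),np.sin(yaw)]);y=np.array([-x[1],x[0]])
lip=(P[2]+P[3])/2;hin=(P[0]+P[1])/2;case=P.mean(0)+16*x
print("lip",lip,"hinge",hin,"case",case)
C=q([(349,224),(419,222),(422,290),(350,292)],75,"carton")
print("carton in case",(C.mean(0)-case)@x,(C.mean(0)-case)@y)
for z in(75,100,110):q([(583,184),(668,220),(634,305),(547,258)],z,"big%d"%z)
q([(319,353),(463,368),(446,533),(303,519)],93,"turq")
```

```text
ylid [[728.0, -139.0], [705.0, -280.0], [545.0, -254.0], [567.0, -112.0]] mean [ 636. -196.] edges [142, 162, 143, 163]
yaw -9.504433006881001 -9.019083624291802
lip [ 556.0435388  -182.83126237] hinge [ 716.48523301 -209.69275533] case [ 652.04475117 -198.90399149]
carton [[550.0, -115.0], [551.0, -186.0], [481.0, -187.0], [480.0, -115.0]] mean [ 515. -151.] edges [71, 70, 72, 70]
carton in case -142.64559974225105 24.769282442338298
big75 [[589.0, -355.0], [550.0, -441.0], [463.0, -401.0], [512.0, -315.0]] mean [ 529. -378.] edges [94, 96, 99, 87]
big100 [[582.0, -350.0], [544.0, -435.0], [458.0, -395.0], [507.0, -310.0]] mean [ 523. -373.] edges [93, 95, 98, 85]
big110 [[580.0, -348.0], [542.0, -432.0], [457.0, -393.0], [505.0, -308.0]] mean [ 521. -371.] edges [92, 94, 97, 85]
turq [[416.0, -82.0], [399.0, -223.0], [238.0, -202.0], [254.0, -64.0]] mean [ 327. -143.] edges [142, 162, 139, 163]
```

```bash
python3 -m handwheel '[{"gripper":0,"travel":[0,0,0],"twist":-0.115},{"gripper":0,"travel":[0,0,0],"twist":-0.115},{"gripper":0,"travel":[-0.0175,-0.0355,0],"twist":0},{"gripper":0,"travel":[-0.0175,-0.0355,0],"twist":0},{"gripper":0,"travel":[-0.0175,-0.0355,0],"twist":0}]' 10
python3 -m handwheel '[{"gripper":0,"travel":[-0.0175,-0.0355,0],"twist":0},{"gripper":0,"travel":[-0.0175,-0.0355,0],"twist":0},{"gripper":0,"travel":[-0.0175,-0.0355,0],"twist":0},{"gripper":0,"travel":[-0.0175,-0.0355,0],"twist":0},{"gripper":0,"travel":[-0.0175,-0.0355,0],"twist":0}]'
```

```text
time_s: 1.62
ee_pos: [184.1, 452.2, 404.4]
ee_rot: [-180.0, 0.0, -179.9]
force: [1.0, 0.8, 0.6]
gripper_width: 61.0
time_s: 2.03
ee_pos: [271.5, 273.9, 405.0]
ee_rot: [180.0, 0.0, -180.0]
force: [0.8, 0.1, -0.1]
gripper_width: 27.6
```

```bash
for i in 1; do python3 -m handwheel '[{"gripper":0,"travel":[-0.0174,-0.0351,0],"twist":0},{"gripper":0,"travel":[-0.0174,-0.0351,0],"twist":0},{"gripper":0,"travel":[-0.0174,-0.0351,0],"twist":0},{"gripper":0,"travel":[-0.0174,-0.0351,0],"twist":0},{"gripper":0,"travel":[-0.0174,-0.0351,0],"twist":0}]'
python3 -m handwheel '[{"gripper":0,"travel":[-0.0174,-0.0351,0],"twist":0},{"gripper":0,"travel":[-0.0174,-0.0351,0],"twist":0},{"gripper":0,"travel":[-0.0174,-0.0351,0],"twist":0},{"gripper":0,"travel":[-0.0174,-0.0351,0],"twist":0},{"gripper":0,"travel":[-0.0174,-0.0351,0],"twist":0}]'
python3 -m handwheel '[{"gripper":0,"travel":[-0.0174,-0.0351,0],"twist":0},{"gripper":0,"travel":[-0.0174,-0.0351,0],"twist":0},{"gripper":0,"travel":[-0.0174,-0.0351,0],"twist":0},{"gripper":0,"travel":[-0.0174,-0.0351,0],"twist":0},{"gripper":0,"travel":[0,0,0],"twist":0}]'; done
python3 - <<'E'
from h import *
f=env.grab_frame("wrist");save(f,"w1.png")
print(np.array(f["extrinsics"]).round(2))
for t,z in[("carton",0),("yellow_lid_lip",85),("yellow_case",0)]:
  for r in env.pinpoint("wrist",t):print(t,np.round(r["uv"]),round(r["confidence"],2),onz(f,r["uv"],z).round())
E
```

```text
time_s: 2.45
ee_pos: [358.4, 98.2, 405.2]
ee_rot: [180.0, 0.1, 180.0]
force: [0.5, 1.6, -0.8]
gripper_width: 0.5
time_s: 2.87
ee_pos: [445.4, -77.6, 405.0]
ee_rot: [180.0, 0.0, 179.9]
force: [0.4, 0.9, 1.0]
gripper_width: 0.6
time_s: 3.28
ee_pos: [516.9, -221.3, 404.1]
ee_rot: [-179.8, 0.1, 179.7]
force: [1.1, 0.6, 0.3]
gripper_width: 0.6
[[ 1.0000e-02  9.7000e-01  2.6000e-01  4.4480e+02]
 [ 1.0000e+00 -0.0000e+00 -0.0000e+00 -2.2028e+02]
 [-0.0000e+00  2.6000e-01 -9.7000e-01  3.8354e+02]
 [ 0.0000e+00  0.0000e+00  0.0000e+00  1.0000e+00]]
carton [302. 172.] 0.77 [ 520. -156.    0.]
carton [154. 172.] 0.76 [ 518. -373.    0.]
yellow_lid_lip [288. 218.] 0.92 [ 559. -184.   85.]
```

View pics/w1.png

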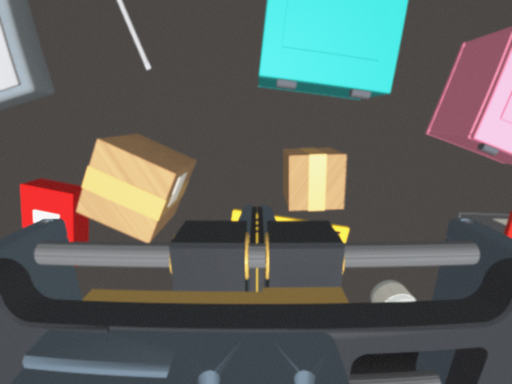

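The wrist view agrees: carton at (302,172), giving (519,-155), and lip at (559,-184). There's free floor at the fingertips, so I'll descend.

```bash
python3 -m handwheel '[{"gripper":0,"travel":[0,0,0.037],"twist":0},{"gripper":0,"travel":[0,0,0.037],"twist":0},{"gripper":0,"travel":[0,0,0.037],"twist":0},{"gripper":0,"travel":[0,0,0.037],"twist":0},{"gripper":0,"travel":[0,0,0.037],"twist":0}]'
python3 -m handwheel '[{"gripper":0,"travel":[0,0,0.003],"twist":0},{"gripper":0,"travel":[0,0.005,0],"twist":0},{"gripper":0,"travel":[0,0.005,0],"twist":0},{"gripper":0,"travel":[0,0.004,0],"twist":0},{"gripper":0,"travel":[0,0.004,0],"twist":0}]'
python3 -m handwheel '[{"gripper":0,"travel":[0,0.004,0],"twist":0},{"gripper":0,"travel":[0,0.004,0],"twist":0},{"gripper":0,"travel":[0,0.004,0],"twist":0},{"gripper":0,"travel":[0,0.004,0],"twist":0},{"gripper":0,"travel":[0,0.004,0],"twist":0}]'
```

```text
time_s: 3.9
ee_pos: [513.9, -214.2, 219.2]
ee_rot: [-180.0, 0.1, -179.9]
force: [0.6, -0.5, 0.1]
gripper_width: 0.1
time_s: 4.32
ee_pos: [515.3, -197.4, 219.3]
ee_rot: [-179.9, 0.3, -180.0]
force: [-1.1, -2.7, 2.0]
gripper_width: 0.3
time_s: 4.73
ee_pos: [514.8, -177.8, 217.1]
ee_rot: [-180.0, 0.1, 179.9]
force: [0.4, -3.8, 2.4]
gripper_width: 0.6
```

```bash
python3 -m handwheel '[{"gripper":0,"travel":[0,0.005,0],"twist":0},{"gripper":0,"travel":[0,0.005,0],"twist":0},{"gripper":0,"travel":[0,0.005,0],"twist":0},{"gripper":0,"travel":[0,0.005,0],"twist":0},{"gripper":0,"travel":[0,0.005,0],"twist":0}]'
python3 -m handwheel '[{"gripper":0,"travel":[0,0.005,0],"twist":0},{"gripper":0,"travel":[0,0.005,0],"twist":0},{"gripper":0,"travel":[0,0.005,0],"twist":0},{"gripper":0,"travel":[0,0.005,0],"twist":0},{"gripper":0,"travel":[0,0.005,0],"twist":0}]'
python3 -m handwheel '[{"gripper":0,"travel":[0,0.005,0],"twist":0},{"gripper":0,"travel":[0,0.005,0],"twist":0},{"gripper":0,"travel":[0,0.005,0],"twist":0},{"gripper":0,"travel":[0,0.004,0],"twist":0},{"gripper":0,"travel":[0,0,0],"twist":0}]'
python3 - <<'E'
from h import *
T=0
for c in["top","scene"]:
  f=env.grab_frame(c)
  if c=="top": cv2.imwrite("pics/t2.png",cv2.resize(f["frame"][125:275,190:400,::-1],None,fx=3.8,fy=3.8,interpolation=cv2.INTER_CUBIC))
  for r in env.pinpoint(c,"carton"):
    p=onz(f,r["uv"],0)[:2];a=np.radians(-9.3);print(c,p.round(),round(r["confidence"],2),"case y",(p-[652,-199])@[-np.sin(a),np.cos(a)])
E
```

```text
time_s: 5.15
ee_pos: [514.6, -152.4, 216.7]
ee_rot: [180.0, -0.0, 180.0]
force: [-0.3, -3.2, 3.8]
gripper_width: 0.4
time_s: 5.57
ee_pos: [514.5, -127.4, 216.7]
ee_rot: [180.0, -0.0, 180.0]
force: [-0.4, -4.3, 3.2]
gripper_width: 0.5
time_s: 5.98
ee_pos: [514.4, -107.9, 216.5]
ee_rot: [179.9, -0.0, 180.0]
force: [0.7, -0.0, 1.2]
gripper_width: 0.9
top [ 526. -371.] 0.77 case y -189.56676282321007
scene [513. -52.] 0.71 case y 122.09939568210851
scene [ 525. -374.] 0.7 case y -192.7208297469501
```

View pics/t2.png

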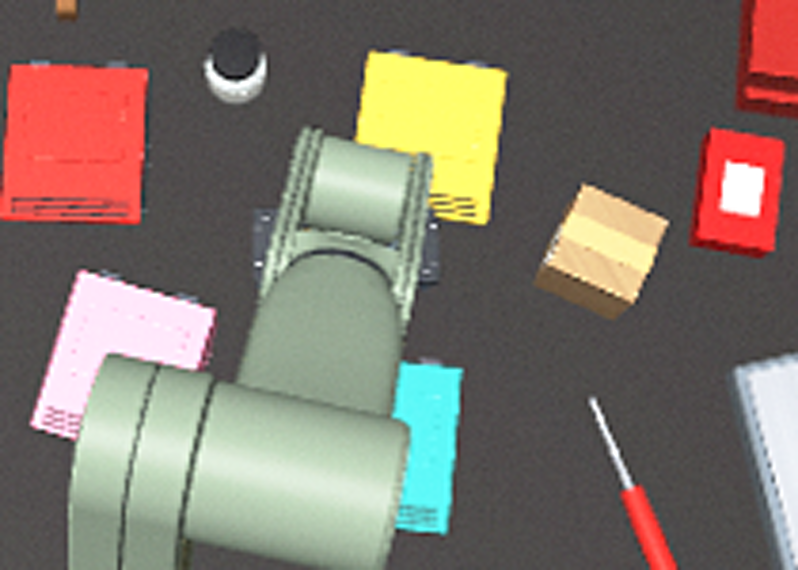

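```bash
python3 -m handwheel '[{"gripper":0,"travel":[0,-0.012,0],"twist":0},{"gripper":0,"travel":[0,-0.03,-0.003],"twist":0},{"gripper":0,"travel":[-0.008,-0.03,-0.003],"twist":0.081},{"gripper":0,"travel":[-0.008,0,0],"twist":0.081},{"gripper":0,"travel":[0,0,0],"twist":0}]'
python3 - <<'E'
from h import *
s=env.state();print(s["ee_pos"],s["ee_rot"],s["force"])
f=env.grab_frame("wrist");save(f,"w2.png")
for t,z in[("carton",0),("yellow_lid_lip",85)]:
  for r in env.pinpoint("wrist",t):
    p=onz(f,r["uv"],z)[:2];a=np.radians(-9.3);print(t,p.round(),round(r["confidence"],2),"case y",(p-[652,-199])@[-np.sin(a),np.cos(a)])
E
```

```text
time_s: 6.6
ee_pos: [531.5, -184.0, 222.9]
ee_rot: [-180.0, 0.1, 170.4]
force: [0.3, -0.2, -0.9]
gripper_width: 0.5
[ 531.53985585 -183.98447393  222.86582105] [-1.79987413e+02  1.38188883e-01  1.70437431e+02] [ 0.34553875 -0.21426198 -0.87217735]
carton [520. -60.] 0.66 case y 115.51198079508693
```

View pics/w2.png

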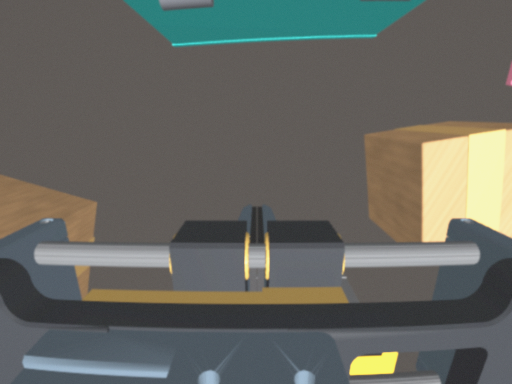

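The carton (right of the picture) stands upright at case y ≈ 115 mm. I'll ease the finger flank onto the lip.

```bash
python3 -m handwheel '[{"gripper":0,"travel":[-0.003,0,0],"twist":0},{"gripper":0,"travel":[-0.003,0,0],"twist":0},{"gripper":0,"travel":[0,0,0],"twist":0}]'
python3 -m handwheel '[{"gripper":0,"travel":[-0.002,0,0],"twist":0},{"gripper":0,"travel":[0,0,0],"twist":0}]'
python3 -m handwheel '[{"gripper":0,"travel":[-0.002,0,0],"twist":0},{"gripper":0,"travel":[0,0,0],"twist":0}]'
python3 -m handwheel '[{"gripper":0,"travel":[-0.002,0,0],"twist":0},{"gripper":0,"travel":[0,0,0],"twist":0}]'
```

```text
time_s: 7.0
ee_pos: [536.9, -182.2, 222.8]
ee_rot: [180.0, 0.0, 170.8]
force: [0.2, 0.4, -1.0]
gripper_width: 0.8
time_s: 7.17
ee_pos: [538.7, -182.7, 222.8]
ee_rot: [180.0, 0.0, 170.7]
force: [0.5, -0.1, -0.0]
gripper_width: 0.3
time_s: 7.33
ee_pos: [539.8, -182.9, 222.6]
ee_rot: [180.0, -0.2, 170.7]
force: [-4.3, 1.1, 2.1]
gripper_width: 0.5
time_s: 7.5
ee_pos: [540.4, -183.1, 222.5]
ee_rot: [179.9, -0.4, 170.7]
force: [-9.4, 1.3, 5.9]
gripper_width: 0.4
```

```bash
python3 -m handwheel '[{"gripper":0,"travel":[0,0,-0.003],"twist":0},{"gripper":0,"travel":[0,0,-0.003],"twist":0},{"gripper":0,"travel":[0,0,-0.003],"twist":0},{"gripper":0,"travel":[0,0,-0.003],"twist":0}]'
python3 - <<'E'
from h import *
f=env.grab_frame("scene")
cv2.imwrite("pics/s3.png",cv2.resize(f["frame"][150:310,90:350,::-1],None,fx=3,fy=3,interpolation=cv2.INTER_CUBIC))
for r in env.pinpoint("scene","yellow_lid_lip"):print(r["uv"],r["confidence"])
h=np.array([716.5,-210,85]);x=np.array([np.cos(np.radians(-9.3)),np.sin(np.radians(-9.3)),0])
for d in(0,5,10,20,45):
  t=np.radians(d);print(d,proj(f,h-162*np.cos(t)*x+[0,0,162*np.sin(t)]))
E
```

```text
time_s: 7.83
ee_pos: [540.8, -183.1, 233.7]
ee_rot: [179.9, -0.4, 170.7]
force: [-4.7, 0.7, -0.8]
gripper_width: 0.5
[196.6, 217.5] 0.65
0 [[195.14292528 218.30529631]]
5 [[194.65001455 215.89933927]]
10 [[194.19542416 213.81827223]]
20 [[193.41676572 210.72539099]]
45 [[192.41447416 210.24196686]]
```

View pics/s3.png

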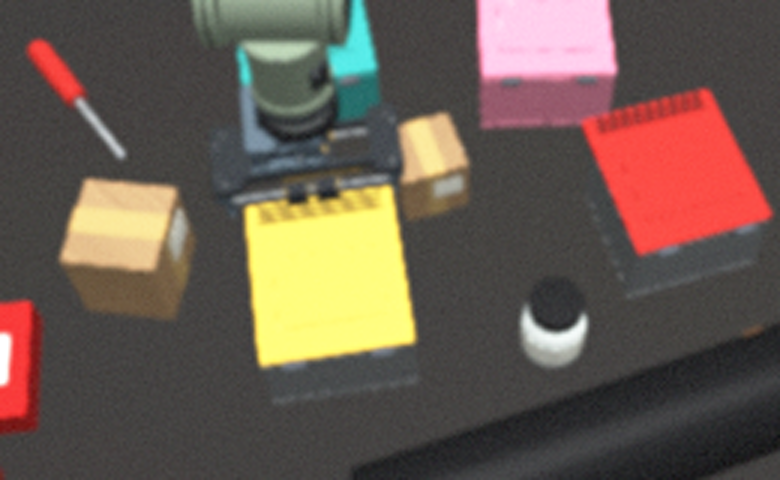

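```bash
python3 -m handwheel '[{"gripper":0,"travel":[-0.001,0,-0.003],"twist":0},{"gripper":0,"travel":[-0.001,0,-0.003],"twist":0},{"gripper":0,"travel":[-0.001,0,-0.003],"twist":0},{"gripper":0,"travel":[0,0,-0.003],"twist":0}]'
python3 - <<'E'
from h import *
f=env.grab_frame("scene")
a=f["frame"][195:285,160:250,::-1]
cv2.imwrite("pics/s4.png",cv2.resize(a,None,fx=6,fy=6,interpolation=cv2.INTER_CUBIC))
h=np.array([716.5,-210,85]);A=np.radians(-9.3);x=np.array([np.cos(A),np.sin(A),0]);y=np.array([-x[1],x[0],0])
for d in(0,4,8,12,20):
  t=np.radians(d);L=162*np.array([1]);b=h-162*np.cos(t)*x+[0,0,162*np.sin(t)]+8*(np.sin(t)*x+[0,0,np.cos(t)])
  print(d,((proj(f,[b+70*y,b-70*y])-[160,195])*6).round())
E
```

```text
time_s: 8.27
ee_pos: [542.7, -183.5, 245.2]
ee_rot: [179.9, -0.6, 170.7]
force: [-8.4, 0.9, 0.1]
gripper_width: 0.6
0 [[352. 110.]
 [ 66. 152.]]
4 [[350.  99.]
 [ 62. 142.]]
8 [[350.  89.]
 [ 59. 132.]]
12 [[349.  81.]
 [ 56. 124.]]
20 [[348.  68.]
 [ 49. 112.]]
```

View pics/s4.png

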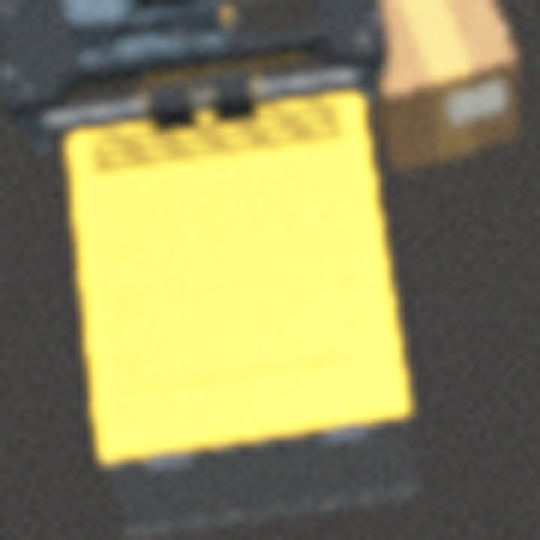

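The front corners at crop (365,92) and (65,128) match a lid angle of about 8°, so the lid is rising with the finger. I'll follow the hinge arc.

```bash
python3 -m handwheel '[{"gripper":0,"travel":[-0.0010,0,-0.0056],"twist":0},{"gripper":0,"travel":[-0.0011,0,-0.0056],"twist":0},{"gripper":0,"travel":[-0.0012,0,-0.0056],"twist":0}]'
python3 -m handwheel '[{"gripper":0,"travel":[-0.0014,0,-0.0054],"twist":0},{"gripper":0,"travel":[-0.0017,0,-0.0054],"twist":0},{"gripper":0,"travel":[-0.0018,0,-0.0054],"twist":0}]'
python3 -m handwheel '[{"gripper":0,"travel":[-0.0020,0,-0.0052],"twist":0},{"gripper":0,"travel":[-0.0022,0,-0.0052],"twist":0},{"gripper":0,"travel":[-0.0024,0,-0.0052],"twist":0}]'
python3 - <<'E'
from h import *
f=env.grab_frame("scene")
a=f["frame"][185:285,150:250,::-1]
cv2.imwrite("pics/s5.png",cv2.resize(a,None,fx=5,fy=5,interpolation=cv2.INTER_CUBIC))
h=np.array([716.5,-210,85]);A=np.radians(-9.3);x=np.array([np.cos(A),np.sin(A),0]);y=np.array([-x[1],x[0],0])
for d in(0,10,18,22,26,30):
  t=np.radians(d);b=h-162*np.cos(t)*x+[0,0,162*np.sin(t)]+8*(np.sin(t)*x+[0,0,np.cos(t)])
  print(d,((proj(f,[b+70*y,b-70*y])-[150,185])*5).round().tolist())
E
```

```text
time_s: 8.57
ee_pos: [546.1, -184.0, 262.3]
ee_rot: [179.9, -0.6, 170.7]
force: [-9.4, 1.4, 1.5]
gripper_width: 0.2
time_s: 8.82
ee_pos: [551.1, -184.9, 278.8]
ee_rot: [179.9, -0.5, 170.7]
force: [-8.7, 0.9, 2.1]
gripper_width: 0.4
time_s: 9.07
ee_pos: [557.9, -186.0, 294.8]
ee_rot: [180.0, -0.5, 170.7]
force: [-7.7, 1.3, 2.8]
gripper_width: 0.8
0 [[343.0, 142.0], [105.0, 177.0]]
10 [[341.0, 121.0], [98.0, 157.0]]
18 [[340.0, 109.0], [92.0, 146.0]]
22 [[340.0, 105.0], [90.0, 142.0]]
26 [[340.0, 103.0], [88.0, 140.0]]
30 [[341.0, 101.0], [85.0, 139.0]]
```

View pics/s5.png

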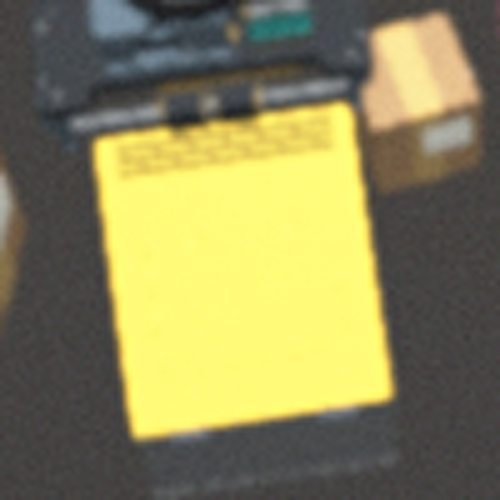

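The lid is at about 26°, on the arc, with steady forces. Continuing.

```bash
python3 -m handwheel '[{"gripper":0,"travel":[-0.0026,0,-0.0050],"twist":0},{"gripper":0,"travel":[-0.0028,0,-0.0050],"twist":0},{"gripper":0,"travel":[-0.0029,0,-0.0049],"twist":0}]'
python3 -m handwheel '[{"gripper":0,"travel":[-0.0031,0,-0.0047],"twist":0},{"gripper":0,"travel":[-0.0032,0,-0.0046],"twist":0},{"gripper":0,"travel":[-0.0034,0,-0.0046],"twist":0}]'
python3 -m handwheel '[{"gripper":0,"travel":[-0.0036,0,-0.0043],"twist":0},{"gripper":0,"travel":[-0.0037,0,-0.0043],"twist":0},{"gripper":0,"travel":[-0.0039,0,-0.0042],"twist":0}]'
python3 -m handwheel '[{"gripper":0,"travel":[-0.0040,0,-0.0039],"twist":0},{"gripper":0,"travel":[-0.0041,0,-0.0038],"twist":0},{"gripper":0,"travel":[-0.0042,0,-0.0038],"twist":0}]'
python3 -m handwheel '[{"gripper":0,"travel":[-0.0044,0,-0.0034],"twist":0},{"gripper":0,"travel":[-0.0045,0,-0.0034],"twist":0},{"gripper":0,"travel":[-0.0047,0,-0.0033],"twist":0}]'
python3 - <<'E'
from h import *
f=env.grab_frame("scene")
a=f["frame"][155:285,140:270,::-1]
cv2.imwrite("pics/s6.png",cv2.resize(a,None,fx=4,fy=4,interpolation=cv2.INTER_CUBIC))
h=np.array([716.5,-210,85]);A=np.radians(-9.3);x=np.array([np.cos(A),np.sin(A),0]);y=np.array([-x[1],x[0],0])
for d in(30,40,50,56,62):
  t=np.radians(d);b=h-162*np.cos(t)*x+[0,0,162*np.sin(t)]+8*(np.sin(t)*x+[0,0,np.cos(t)])
  print(d,((proj(f,[b+70*y,b-70*y])-[140,155])*4).round().tolist())
E
```

```text
time_s: 9.37
ee_pos: [566.4, -187.4, 310.0]
ee_rot: [180.0, -0.4, 170.7]
force: [-7.9, 2.0, 3.3]
gripper_width: 0.3
time_s: 9.62
ee_pos: [576.5, -189.1, 324.4]
ee_rot: [180.0, -0.3, 170.7]
force: [-5.4, 1.0, 3.7]
gripper_width: 0.7
time_s: 9.87
ee_pos: [588.0, -191.0, 337.4]
ee_rot: [180.0, -0.1, 170.7]
force: [-4.3, 0.9, 2.9]
gripper_width: 0.3
time_s: 10.12
ee_pos: [601.2, -193.2, 348.9]
ee_rot: [-180.0, 0.0, 170.7]
force: [-3.0, 0.9, 1.4]
gripper_width: 0.4
time_s: 10.37
ee_pos: [615.0, -195.5, 358.7]
ee_rot: [-180.0, 0.0, 170.7]
force: [-1.7, -1.4, 1.1]
gripper_width: 0.5
30 [[313.0, 201.0], [108.0, 231.0]]
40 [[314.0, 204.0], [105.0, 235.0]]
50 [[317.0, 214.0], [102.0, 246.0]]
56 [[319.0, 224.0], [101.0, 256.0]]
62 [[322.0, 236.0], [100.0, 269.0]]
```

View pics/s6.png

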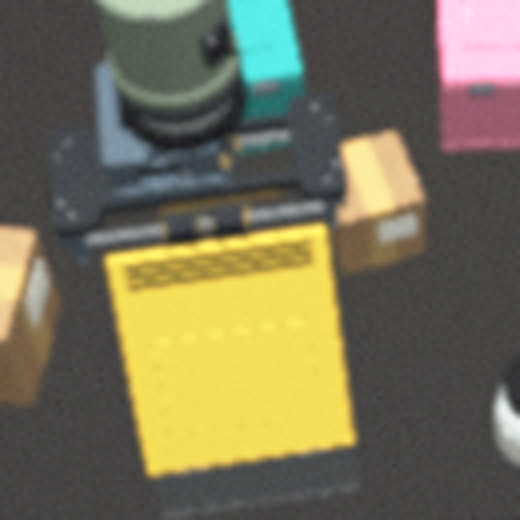

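```bash
python3 -m handwheel '[{"gripper":0,"travel":[-0.0048,0,-0.0029],"twist":0},{"gripper":0,"travel":[-0.0049,0,-0.0029],"twist":0},{"gripper":0,"travel":[-0.0050,0,-0.0029],"twist":0}]'
python3 -m handwheel '[{"gripper":0,"travel":[-0.0052,0,-0.0024],"twist":0},{"gripper":0,"travel":[-0.0052,0,-0.0023],"twist":0},{"gripper":0,"travel":[-0.0052,0,-0.0023],"twist":0}]'
python3 -m handwheel '[{"gripper":0,"travel":[-0.0053,0,-0.0019],"twist":0},{"gripper":0,"travel":[-0.0054,0,-0.0018],"twist":0},{"gripper":0,"travel":[-0.0055,0,-0.0018],"twist":0}]'
python3 -m handwheel '[{"gripper":0,"travel":[-0.0055,0,-0.0013],"twist":0},{"gripper":0,"travel":[-0.0055,0,-0.0013],"twist":0},{"gripper":0,"travel":[-0.0055,0,-0.0013],"twist":0}]'
python3 -m handwheel '[{"gripper":0,"travel":[-0.0056,0,-0.0007],"twist":0},{"gripper":0,"travel":[-0.0056,0,-0.0007],"twist":0},{"gripper":0,"travel":[-0.0056,0,-0.0007],"twist":0}]'
python3 -m handwheel '[{"gripper":0,"travel":[-0.005,0,0],"twist":0},{"gripper":0,"travel":[-0.005,0,0],"twist":0},{"gripper":0,"travel":[-0.005,0,0],"twist":0},{"gripper":0,"travel":[-0.005,0,0],"twist":0},{"gripper":0,"travel":[-0.005,0,0],"twist":0}]'
```

```text
time_s: 10.67
ee_pos: [629.4, -197.8, 367.1]
ee_rot: [180.0, -0.0, 170.7]
force: [0.8, -0.3, 0.1]
gripper_width: 0.4
time_s: 10.92
ee_pos: [644.8, -200.3, 374.4]
ee_rot: [180.0, 0.0, 170.7]
force: [-0.4, -0.8, -0.4]
gripper_width: 0.5
time_s: 11.17
ee_pos: [660.8, -203.0, 379.9]
ee_rot: [180.0, 0.0, 170.7]
force: [-0.2, -0.2, -0.4]
gripper_width: 0.4
time_s: 11.42
ee_pos: [677.0, -205.7, 383.7]
ee_rot: [180.0, 0.0, 170.7]
force: [0.2, 0.2, -0.4]
gripper_width: 0.5
time_s: 11.67
ee_pos: [693.6, -208.4, 385.7]
ee_rot: [180.0, 0.0, 170.7]
force: [0.1, -0.1, -0.5]
gripper_width: 0.7
time_s: 12.08
ee_pos: [718.2, -212.4, 385.7]
ee_rot: [180.0, -0.0, 170.7]
force: [0.1, -0.9, 0.4]
gripper_width: 0.7
```

Run:
```python
from h import *
f=env.grab_frame("scene")
a=f["frame"][155:305,120:320,::-1]
cv2.imwrite("pics/s7.png",cv2.resize(a,None,fx=4,fy=4,interpolation=cv2.INTER_CUBIC))
h=np.array([716.5,-210,85]);A=np.radians(-9.3);x=np.array([np.cos(A),np.sin(A),0]);y=np.array([-x[1],x[0],0])
for d in(0,90,103,112):
  t=np.radians(d);b=h-162*np.cos(t)*x+[0,0,162*np.sin(t)]
  print(d,((proj(f,[b+70*y,b-70*y])-[120,155])*4).round().tolist())
```

```text
0 [[395.0, 239.0], [206.0, 267.0]]
90 [[416.0, 318.0], [183.0, 353.0]]
103 [[426.0, 374.0], [189.0, 411.0]]
112 [[432.0, 416.0], [194.0, 454.0]]
```

View pics/s7.png

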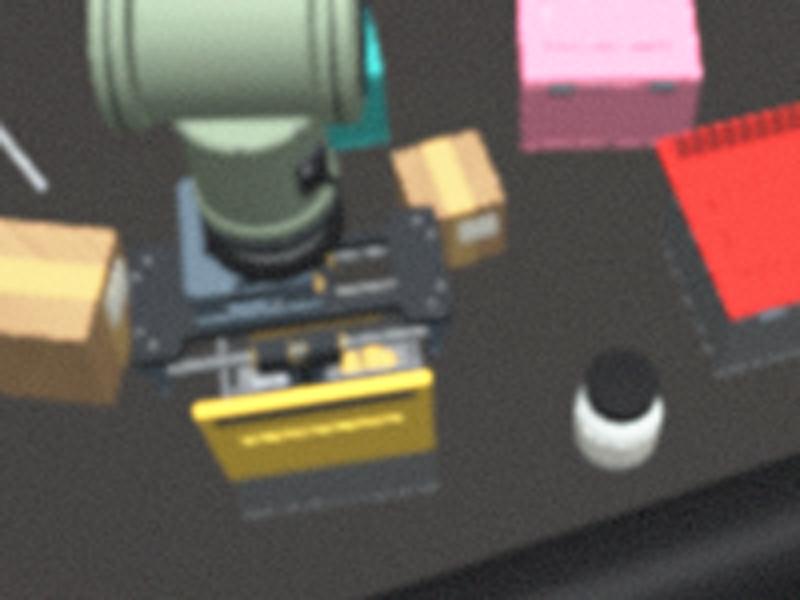

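Lip edge at about (430,373)–(193,407), roughly 103°, past upright and possibly still moving. I'll retreat and check that it comes to rest.

```bash
python3 -m handwheel '[{"gripper":0,"travel":[0.01,0,0],"twist":0},{"gripper":0,"travel":[0.03,0,-0.01],"twist":0},{"gripper":0,"travel":[0.035,0,-0.02],"twist":0},{"gripper":0,"travel":[0.035,0,-0.02],"twist":0},{"gripper":0,"travel":[0.035,0,-0.01],"twist":0}]'
python3 -m handwheel '[{"gripper":0,"travel":[0.035,0,0],"twist":0},{"gripper":0,"travel":[0.035,0,0],"twist":0},{"gripper":0,"travel":[0.035,0,0],"twist":0},{"gripper":0,"travel":[0.035,0,0],"twist":0},{"gripper":0,"travel":[0,0,0],"twist":0}]'
python3 - <<'E'
from h import *
f=env.grab_frame("scene")
a=f["frame"][155:305,120:320,::-1]
cv2.imwrite("pics/s8.png",cv2.resize(a,None,fx=4,fy=4,interpolation=cv2.INTER_CUBIC))
B=np.radians(-9.3)
for c in["scene","top"]:
  g=env.grab_frame(c)
  for t in["carton","yellow_lid_lip","yellow_lid_hinge","screw_jar"]:
    for r in env.pinpoint(c,t):
      p=onz(g,r["uv"],0 if t in("carton","screw_jar") else 85)[:2];print(c,t,np.round((np.array(r["uv"])-[120,155])*4) if c=="scene" else np.round(r["uv"]),round(r["confidence"],2),p.round(),"case y",round(float((p-[652,-199])@[-np.sin(B),np.cos(B)])))
E
```

```text
time_s: 12.55
ee_pos: [573.4, -188.6, 447.8]
ee_rot: [-180.0, 0.2, 170.7]
force: [1.0, -0.2, 1.0]
gripper_width: 0.5
time_s: 12.97
ee_pos: [431.0, -164.8, 446.0]
ee_rot: [180.0, -0.3, 170.6]
force: [-1.3, -0.6, 0.4]
gripper_width: 0.3
scene carton [450. 220.] 0.98 [512. -56.] case y 119
scene carton [ 63. 353.] 0.97 [ 529. -376.] case y -194
scene carton [-13. 126.] 0.7 [ 291. -398.] case y -255
scene yellow_lid_lip [322. 434.] 0.69 [ 703. -209.] case y -2
scene yellow_lid_hinge [318. 461.] 0.55 [ 721. -217.] case y -7
scene screw_jar [609. 430.] 0.68 [728.  -4.] case y 205
top carton [347. 194.] 0.93 [ 520. -382.] case y -201
top carton [267. 195.] 0.53 [520. -61.] case y 115
top yellow_lid_lip [311. 113.] 0.78 [ 835. -238.] case y -9
top yellow_lid_hinge [305. 143.] 0.78 [ 708. -210.] case y -2
top screw_jar [252. 144.] 0.67 [733.  -2.] case y 207
```

View pics/s8.png

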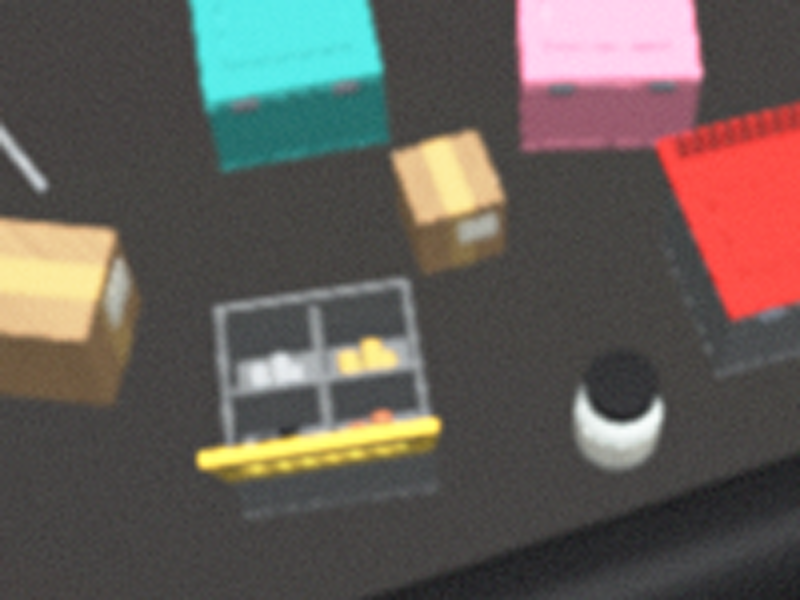

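The lip edge at (437,421)–(198,455) matches the 112° stop. The carton is upright at case y ≈ 117 mm. I'll let it settle for a moment, then hand in.

```bash
python3 -m handwheel '[{"gripper":0,"travel":[0,0,0],"twist":0},{"gripper":0,"travel":[0,0,0],"twist":0},{"gripper":0,"travel":[0,0,0],"twist":0},{"gripper":0,"travel":[0,0,0],"twist":0},{"gripper":0,"travel":[0,0,0],"twist":0}]'
python3 -m handwheel '[{"gripper":0,"travel":[0,0,0],"twist":0},{"gripper":0,"travel":[0,0,0],"twist":0},{"gripper":0,"travel":[0,0,0],"twist":0},{"gripper":0,"travel":[0,0,0],"twist":0},{"gripper":0,"travel":[0,0,0],"twist":0}]'
python3 - <<'E'
from h import *
a=env.grab_frame("scene")["frame"].astype(int); b=cv2.cvtColor(cv2.resize(cv2.imread("pics/s8.png"),(200,150),interpolation=cv2.INTER_AREA),cv2.COLOR_BGR2RGB).astype(int)
print("diff mean/lid",abs(a[155:305,120:320]-b).mean(),abs(a[255:280,165:232]-b[100:125,45:112]).mean())
print(env.job_done())
E
```

```text
time_s: 13.93
ee_pos: [436.5, -166.2, 445.8]
ee_rot: [180.0, 0.0, 170.7]
force: [-0.4, 0.6, -0.5]
gripper_width: 0.7
time_s: 14.35
ee_pos: [436.5, -166.2, 445.7]
ee_rot: [180.0, 0.0, 170.7]
force: [-0.2, -0.2, 0.4]
gripper_width: 0.5
diff mean/lid 2.2466777777777778 2.258308457711443
the job is handed in; nothing more can be done
None
```

The carton is out of the way, the yellow lid rests fully open, and I handed the job in at about 14.4 s of the 51 s allowed; it gave no verdict.

**Carton:** I slid the small carton to the left with the outside of the closed fingers, at about 4 N. It stands upright, and the cameras put it 115–119 mm to the left of the yellow case's centre line (90 mm needed).

**Lid:** The tool stays vertical, so it could not reach underneath the lid. Instead I pressed the flank of the closed fingers against the front edge of the lip, with at most about 10 N measured. I raised the edge by friction along the hinge arc and pushed it past upright. From about 60° the measured force was near zero, so the lid probably ran ahead of the fingers for the rest of the swing.

**Last checks:**
- **Lid at rest:** its edge matches the 112° stop in the scene picture. A second picture about a second later showed no change in the lid area beyond image noise.
- **Red case and jar:** the red lid looked shut. The jar measured within about 8 mm of its first reading, which is the spread of the network's readings.
- **Other bystanders:** I did not measure the tape roll, screwdriver, white box or red box again. The arm was never near them and no unexpected force showed.
- **Disagreement:** one mid-swing picture suggested 103°, when the lid was still falling open.
- **Robot:** it ended clear of everything, with the force reading about zero.

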